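Set and lock the bakery's customer screen

TASK

Set the customer screen on the bakery counter: swivel it until the white pointer on its turntable points at the orange mark on the base, and lean the screen back to 30 degrees from upright. Then swing the red-handled locking bar fully home against its stop, leaving the screen as set and the things around it where they are.

Things in the scene. Friction and masses are not known exactly. Their poses are not given: they have to be found in the camera images.
- stand: Fixed dark steel base of the screen stand: disc 210 mm in diameter and 12 mm thick, with a 70 mm wide tongue that runs out along its -y to y = -210 mm. Origin: on the counter, on the vertical swivel axis at the disc's centre. x: straight ahead of the stand, z up. A 34 mm high aluminium stop block stands on the tongue at x = 10 to 24, y = -207 to -177 mm.
- mark: Orange tab (30 x 12 mm, 6 mm thick) fixed on the base disc, 74 to 104 mm from the swivel axis. Origin: on the swivel axis, 12 mm above the counter; its x axis points from the swivel axis to the tab. It lies 12 to 32 degrees anticlockwise (seen from above) of the stand's x.
- pointer (a point): Tip of the white pointer (10 mm wide) on the grey turntable (136 mm in diameter), 70 mm from the swivel axis and 25 mm above the counter. Its x axis is the direction in which it points, which is also the way the screen faces.
- swivel (a joint): Swivel of the turntable with the screen about the vertical axis, rad: 0 when the pointer lies along the stand's x, grows anticlockwise seen from above; range -0.9 to 0.9. Stays where it is left (friction 0.12 N m).
- tilt (a joint): Lean of the screen, rad: 0 upright, grows as its top goes back, away from the side it faces; range -0.1 to 1.0. The horizontal tilt axis runs parallel to the screen's width, 120 mm above the counter, and crosses the swivel axis. Stays where it is left (friction 0.35 N m).
- grab_bar (a point): Middle of the round aluminium grab bar above the screen: 12 mm in diameter, 118 mm free between its two end posts, parallel to the screen's width (y), 150 mm from the tilt axis measured along the screen and 8 mm in front of it; 40 mm clear space from its centre line to the screen's top edge. x: the screen's facing normal, z: up along the screen.
- screen (a point): Centre of the lit face of the black screen: 200 mm wide (y), 140 mm high (z), 14 mm thick; x: its facing normal. It is 40 mm up the screen from the tilt axis and 16 mm in front of it.
- lock (a joint): Locking bar, rad: 0 fully home against the stop (bar along the stand's -y), grows as it opens, clockwise seen from above, towards the stand's -x; range 0 to 1.1. Stays where it is left (friction 0.15 N m).
- lock_hinge (a point): Vertical hinge axis of the locking bar, fixed on the base at x = 0, y = -150 mm of the stand, 20 mm above the counter.
- lock_handle (a point): Point on the axis of the upright red handle post at the end of the locking bar, 120 mm from its hinge and 64 mm above the counter. The post is 20 mm in diameter, its top 76 mm above the counter; the steel bar below it is 18 mm wide, its top 26 mm above the counter.
- jar: Shiny amber-brown glass biscuit jar with a knobbed lid, loose, 116 mm in diameter, 152 mm high; origin: centre of its underside. Leave it alone.
- loaf: Loose loaf of bread, 190 x 85 x 67 mm; origin: centre of its underside. Leave it alone.
- card_reader: Loose black card reader lying flat, 150 x 75 x 26 mm; origin: centre of its underside. Leave it alone.

How it is judged:
On the way, in this order (a step that is already met when the one before it is completed fails the run):
1. the pointer is at the mark and the screen leans back 30 degrees, the locking bar still open (angle between the x axis of pointer and the x axis of mark, either way round below 0.08 rad and value of joint tilt between 0.4363 and 0.6109 rad and value of joint lock above 0.3 rad), for 0.2 s.
2. the locking bar is swung home against its stop (value of joint lock below 0.06 rad), for 0.2 s.
At the end, for the whole second after the job is handed in: The pointer's direction is within 4.5 degrees of the orange mark's, the screen leans back 25 to 35 degrees from upright, and the locking bar is within 3.4 degrees of its stop; all three at rest (angle between the x axis of pointer and the x axis of mark, either way round below 0.08 rad and value of joint tilt between 0.4363 and 0.6109 rad and value of joint lock below 0.06 rad and velocity of joint swivel between -0.05 and 0.05 rad/s and velocity of joint tilt between -0.05 and 0.05 rad/s and velocity of joint lock between -0.05 and 0.05 rad/s); the robot touches nothing.
It fails at once if the jar is shifted by more than 30 mm or tipped (distance of jar from where it was at the start of the episode above 0.03 m or angle between jar's own z axis and vertical above 0.35 rad).
It fails at once if the loaf is shifted by more than 30 mm or tipped (distance of loaf from where it was at the start of the episode above 0.03 m or angle between loaf's own z axis and vertical above 0.35 rad).
It fails at once if the card reader is shifted by more than 30 mm or tipped (distance of card_reader from where it was at the start of the episode above 0.03 m or angle between card_reader's own z axis and vertical above 0.35 rad).
It also fails if it takes over 46 s, if anything falls off the work surface, if the arm or the gripper's body presses on something with over 40 N, if the wrist force passes 120 N, or if a joint passes its speed limit or range.

ROBOT

A 6-joint arm with a two-finger parallel gripper is mounted at the origin on the work surface. World frame = base frame: x ahead of the robot, y to its left, z up, the work surface at z = 0. Lengths are in m, angles in rad, forces in N, time in s.
With the tool pointing down it reaches from about 0.275 to 0.875 m from the base axis. Payload 12.5 kg.
Tool frame: the origin (TCP) lies between the finger pads; the fingertips stand 22 mm ahead of it and the grasp point (between the pads) lies 3 mm ahead of it (bot.finger_overhang is the distance from the TCP to the fingertips, in m); z points along the fingers, y is the line along which they close (so a half turn about z gives the same grasp; the last joint's range is limited). The gripper opens to 85 mm and grips with 20 to 120 N. Pads are 22 mm wide; open, the fingers measure 114 mm over their backs; the gripper's body (76 mm by 85 mm) begins 54 mm behind the grasp point. The pads swing forward as they close: fully open they stand 13 mm farther back than shut.
Start: joints at [1.136, 0.351, 1.652, -0, 1.139, -0.085], TCP at [0.188, 0.517, 0.253] pointing down, gripper open.
Joint ranges: [-2.75, 2.75], [-0.79, 2.1], [0.01, 2.65], [-1.57, 4.71], [0.07, 3.14], [-2.87, 2.87]. Speed limits (rad/s): [2.22, 2.22, 2.79, 3.14, 3.14, 3.14].

INTERFACE

Orientations are given as [roll, pitch, yaw] about the fixed x, y, z axes, in that order (R = Rz(yaw) Ry(pitch) Rx(roll)).
In Python, from rig import observe, eyes, job, bot gives the robot as it stands. The module is installed in compiled form; this text tells all that it offers.
- The arm moves only by the tool arm_command, never from a script. Its argument "plan" is a list of rows, each a list of 3 entries, a list of its own where there are three numbers: the opening, from 0 (shut) to 1 (fully open), then the shift along the tool's x, y, z in mm, then the turn about the tool's z in degrees. In form: [[grip, [tx, ty, tz], twist], ...]. A call has 1 to 5 rows; each row is the pose to reach, as a shift and turn from the pose commanded when the call began, along the tool's axes at that moment; what a row does not reach only later rows make up. A row lasts 1/10 s, in which the tool goes at most 50 mm and 8.59 degrees, less where a joint would pass 70% of its speed; a pose out of reach is approached as far as the arm can. A call with a gripper value outside its range is refused whole. The fingers move at their own pace and stop on an object; "grip_force" is the grip in N (left out, the last holds). Time passes only in rows, so rows that repeat a pose let the fingers close. It gives the time, the measured TCP pose, the force, the opening and the grip force at its end, in the units of the state.
- observe(): the state, without advancing time (a new reading comes with each control period).
- eyes.read_camera(name): name is "scene" or "top" or "wrist"; returns the picture (480x640x3 uint8, red, green, blue); there is no depth.
- eyes.calibration(name): a dict with "vfov" (degrees; the focal length in pixels is half the picture's height over the tangent of half this angle, whatever the lens; pixels are square), "cx", "cy" (the principal point, pixels), "R" (3x3) and "t" (3): a world point X has camera coordinates R X + t; the wrist camera has in their place "tool_from_camera" (4x4, takes a point from camera to tool coordinates, whose origin is the TCP and whose axes are the flange's). Camera axes: x right, y down, z forward; pixel columns grow to the right and rows downward; lengths in m; the calibration is good to about 2 mm. A picture is of the moment at which its call begins: read the wrist's pose just before it. calibration takes no time and is no camera call.
- job.hand_in(): hands the job in; it is judged then, once.
Trained networks look in the newest picture that a camera, given by its name, has taken for a name from the list of things; names that differ only in an ending like _2 or _b are one class to them, and where a whole thing is asked for, a point or a joint stands for the part that bears it (a point fixed in the world has none). Each returns a list of dicts, best first, with "p" (0 to 1); they miss things now and then, are a little off and sometimes report something else, mostly with a low value. They report only what shows in the picture. A call takes as long as a camera call.
- eyes.cut_out(camera, thing): "mask" (480x640 bool, what is visible of it) and "at" ([row, column] in pixels, amid what is visible of it).
The state is a dict: "time_s": time; "joints": joint angles; "qvel": joint speeds; "joint_torque": joint torques, N m; "eef_pos": TCP position; "eef_rot": TCP orientation; "force": force on the tool from outside, world axes, zero at the start; "torque": the same for the moment, N m; "opening": finger opening in m; "grip_force": force on a finger pad.
Only numpy, scipy, OpenCV 4.12 (cv2) and the standard library are available. Lean on these libraries where they do the work, as an engineer would, in place of code of your own. Each camera call takes 0.05 s, during which the arm holds its last target. There are 200 camera calls.

## Working session

There is one attempt and no reset: what is moved stays moved. The work goes in short steps, Python scripts to look and compute and a tool call to move; the robot and the scene stay as the last step left them, time stands still between calls to the robot, and variables do not carry over. Pictures are saved under pics/ and viewed, at most 10 in all, crops included, and the job is handed in when it is done.

Besides the shell and the picture viewer there is one more tool, called after ">>>" by a JSON object that holds its "op" and its "data", one argument or row to a line. arm_command: Moves the arm, as the interface text tells. Its arguments: {"type":"object","properties":{"plan":{"type":"array","items":{"type":"array"}},"grip_force":{"type":"number"}},"required":["plan"]}

```bash
mkdir -p pics; python3 - <<'E'
from rig import observe, eyes, job, bot
import cv2,numpy as np
s=observe();print(s)
for n in("scene","top"):
    im=eyes.read_camera(n);cv2.imwrite(f"pics/{n}0.png",im[:,:,::-1])
    c=eyes.calibration(n);print(n,{k:np.round(v,4).tolist() for k,v in c.items()})
print(eyes.calibration("wrist"))
E
```

```text
{'time_s': 0.0, 'joints': array([ 1.13635449e+00,  3.51278232e-01,  1.65243794e+00,  2.09854373e-05,
        1.13905728e+00, -8.45974445e-02]), 'qvel': array([ 6.11088090e-04,  7.77520967e-04, -6.73899585e-04, -3.36385366e-05,
       -8.17114816e-04,  1.20061481e-03]), 'joint_torque': array([ 8.28967168e-04, -5.06114423e+01, -2.91394383e+01, -7.66705602e-05,
        4.60423616e-03, -6.52701061e-06]), 'eef_pos': array([0.18835653, 0.51642113, 0.25273013]), 'eef_rot': array([-3.14041769e+00, -1.18754673e-04,  2.79173940e+00]), 'force': array([-0.43922773, -0.24880026,  0.06518243]), 'torque': array([ 0.02350937, -0.00594598, -0.01188619]), 'grip_force': 0.0, 'opening': 0.08555612493814835}
scene {'vfov': 50.4161, 'cx': 317.637, 'cy': 244.0053, 'R': [[-0.6697, 0.7425, -0.0145], [0.6112, 0.54, -0.5787], [-0.4219, -0.3964, -0.8154]], 't': [0.3458, -0.2247, 1.6906]}
top {'vfov': 55.4973, 'cx': 320.6636, 'cy': 241.1801, 'R': [[-0.0216, -0.9997, 0.0082], [-0.9986, 0.0212, -0.0489], [0.0487, -0.0092, -0.9988]], 't': [0.0124, 0.5273, 1.1435]}
{'vfov': 68.66649447380445, 'cx': 321.9693523018866, 'cy': 236.1325194414392, 'tool_from_camera': array([[ 2.38541899e-04, -9.47170339e-01, -3.20730871e-01,
         8.21137042e-02],
       [ 9.99999944e-01,  3.00735056e-04, -1.44374751e-04,
         9.65882897e-04],
       [ 2.33202499e-04, -3.20730819e-01,  9.47170358e-01,
        -1.20368663e-01],
       [ 0.00000000e+00,  0.00000000e+00,  0.00000000e+00,
         1.00000000e+00]])}
```

View pics/scene0.png

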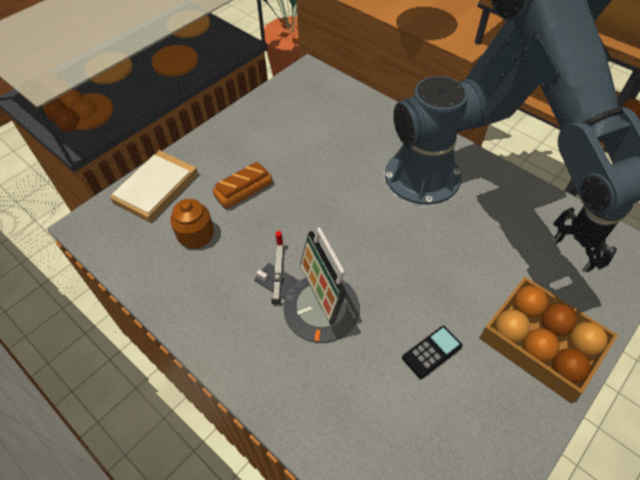

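View pics/top0.png

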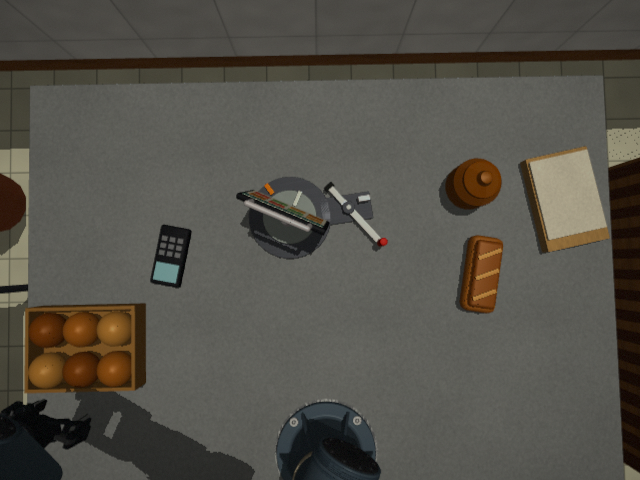

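The scene shows the stand around (320,300), with the mark at (318,335), the pointer at (305,310) and the handle at (279,237). In the top view the disc is around (290,218), the mark at (268,188), the pointer at (297,197) and the handle at (383,241). I'll enlarge both views to measure.

```bash
python3 - <<'E'
from rig import eyes
import cv2,numpy as np
a=cv2.imread("pics/top0.png")[165:270,230:400]; cv2.imwrite("pics/topc.png",cv2.resize(a,None,fx=4.5,fy=4.5,interpolation=cv2.INTER_CUBIC))
a=cv2.imread("pics/scene0.png")[220:350,245:375]; cv2.imwrite("pics/scenec.png",cv2.resize(a,None,fx=4.5,fy=4.5,interpolation=cv2.INTER_CUBIC))
for n in("top","scene"):
  im=eyes.read_camera(n)
  for t in("stand","mark","pointer","grab_bar","screen","lock_handle","swivel","tilt","lock"):
    try: r=eyes.cut_out(n,t)
    except Exception as e: print(t,e);continue
    if r:
      m=r[0]["mask"];ys,xs=np.where(m);print(n,t,r[0]["p"],r[0]["at"],m.sum(),ys.min(),ys.max(),xs.min(),xs.max())
E
```

```text
top stand 0.66 [256.8, 169.4] 1863 225 287 151 190
top pointer 0.65 [211.5, 285.0] 2919 190 243 236 327
top grab_bar 0.79 [212.7, 284.4] 1462 191 232 237 328
top screen 0.65 [212.8, 280.7] 1678 190 234 236 328
top swivel 0.84 [215.6, 287.5] 2934 190 243 236 328
top tilt 0.64 [214.1, 280.6] 1665 190 234 236 328
top lock 0.78 [217.2, 353.0] 739 182 247 324 387
scene stand 0.69 [291.8, 314.5] 6780 227 343 253 359
scene mark 0.38 [335.6, 315.3] 17 332 338 316 318
scene pointer 0.72 [292.1, 319.2] 3302 228 328 297 345
scene grab_bar 0.81 [275.1, 323.0] 2571 229 324 300 345
scene screen 0.87 [273.7, 324.0] 2363 229 324 300 345
scene lock_handle 0.86 [273.1, 280.1] 515 231 304 271 282
scene swivel 0.66 [285.6, 319.6] 3450 228 328 297 346
scene tilt 0.62 [275.4, 326.0] 2464 228 324 300 345
scene lock 0.71 [273.9, 321.6] 2476 228 324 300 344
```

View pics/topc.png

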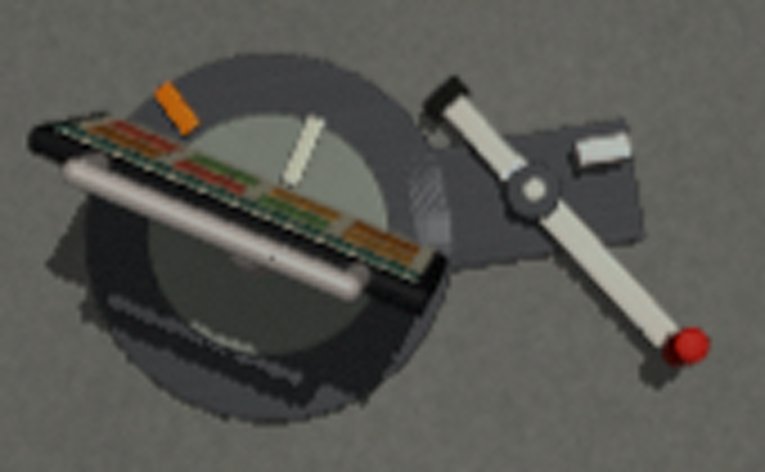

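View pics/scenec.png

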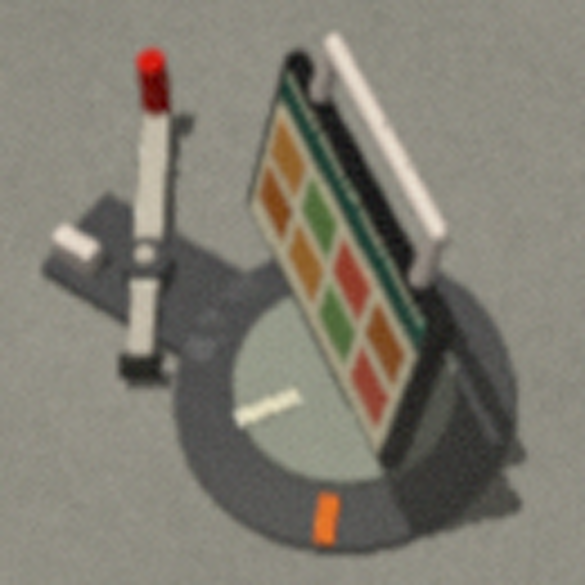

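The top crop shows the mark's outer and inner mids at (164,87) and (192,131), the pointer tip at (317,118), the bar ends at (72,172) and (360,287), and the handle top at (692,342). The scene crop shows the mark at (325,543) and (328,495), the tip at (238,416), the bar ends at (333,40) and (440,235), and the handle at (151,60). I'll fit the whole model to these points.

```bash
cat > fit.py <<'E'
import numpy as np
from rig import eyes
from scipy.optimize import least_squares
C={n:eyes.calibration(n) for n in("top","scene")}
def proj(n,X):
    c=C[n];p=c["R"]@X+np.asarray(c["t"]);f=240/np.tan(np.radians(c["vfov"]/2))
    return np.array([c["cx"]+f*p[0]/p[2],c["cy"]+f*p[1]/p[2]])
def Rz(a): return np.array([[np.cos(a),-np.sin(a),0],[np.sin(a),np.cos(a),0],[0,0,1]])
def Ry(a): return np.array([[np.cos(a),0,np.sin(a)],[0,1,0],[-np.sin(a),0,np.cos(a)]])
def pts(q):
    x,y,a,mk,sw,ti,lk=q
    W=lambda v:np.array([x,y,0])+Rz(a)@np.asarray(v,float)
    S=lambda v:W(Rz(sw)@(np.array([0,0,.12])+Ry(-ti)@np.asarray(v,float)))
    d=dict(disc=W([0,0,.012]),tip=W(Rz(sw)@[.07,0,.025]),mo=W(Rz(mk)@[.104,0,.018]),mi=W(Rz(mk)@[.074,0,.018]),
      t1=W([.035,-.21,.012]),t2=W([-.035,-.21,.012]),hinge=W([0,-.15,.03]),
      hand=W([-.12*np.sin(lk),-.15-.12*np.cos(lk),.076]),bar=S([.008,0,.15]),
      barL=S([.008,.1,.15]),barR=S([.008,-.1,.15]))
    return d
def fit(obs,q0=(.55,.05,0,.38,-.3,.1,.8)):
    def r(q):
        d=pts(q);o=[]
        for n,k,u,v in obs:
            if k=="bardir": # pixel direction of the bar
                w=proj(n,d["barR"])-proj(n,d["barL"]);w/=np.linalg.norm(w);g=np.array([u,v])/np.hypot(u,v);o.append(40*(w[0]*g[1]-w[1]*g[0]))
            else:o+=list(proj(n,d[k])-[u,v])
        return np.array(o)
    return least_squares(r,q0,loss="soft_l1"),r
E
python3 - <<'E'
from fit import *
T=[("disc",268,238),("tip",317,118),("mo",164,87),("mi",192,131),("t1",628,119),("t2",645,238),("hinge",533,190),("hand",692,342),("bar",216,230)]
S=[("tip",238,416),("mo",325,543),("mi",328,495),("t1",42,268),("t2",108,193),("hand",151,60),("bar",387,137)]
obs=[("top",k,230+u/4.5,165+v/4.5) for k,u,v in T]+[("scene",k,245+u/4.5,220+v/4.5) for k,u,v in S]
obs+=[("top","bardir",288,115),("scene","bardir",107,195)]
s,r=fit(obs);print(np.round(s.x,4));print(np.round(r(s.x),1).tolist())
for k,v in pts(s.x).items():print(k,np.round(v,4))
E
```

```text
[ 0.5887  0.0789  0.1404  0.4654 -0.5609  0.219   0.9842]
[-0.0, -0.1, -0.4, 0.5, -1.0, 0.1, -0.4, -0.1, -0.9, -0.3, -0.1, 0.2, -0.3, 0.3, -0.1, 0.6, -1.2, 0.2, -0.4, 0.9, -0.9, -0.7, -0.1, -0.4, -1.1, -0.4, -0.9, -0.8, -0.7, -0.3, -1.1, -0.4, -0.7, -0.3]
disc [0.5887 0.0789 0.012 ]
tip [0.6527 0.0503 0.025 ]
mo [0.6742 0.1381 0.018 ]
mi [0.6496 0.1211 0.018 ]
t1 [ 0.6528 -0.1241  0.012 ]
t2 [ 0.5835 -0.1339  0.012 ]
hinge [ 0.6097 -0.0696  0.03  ]
hand [ 0.5201 -0.1494  0.076 ]
bar [0.5661 0.089  0.2682]
barL [0.6069 0.1803 0.2682]
barR [ 0.5253 -0.0023  0.2682]
```

```bash
cat > go.py <<'E'
import sys,numpy as np
from scipy.spatial.transform import Rotation as Ro
from rig import observe
def go(x,y,z,yaw):
    s=observe();R=Ro.from_euler("xyz",s["eef_rot"]).as_matrix()
    d=R.T@(np.array([x,y,z])-s["eef_pos"])*1000
    y0=s["eef_rot"][2];tw=-np.degrees((yaw-y0+np.pi)%(2*np.pi)-np.pi)
    print("shift",np.round(d,1),"twist",round(tw,2),"t",round(s["time_s"],2),"pos",np.round(s["eef_pos"],4),np.round(s["eef_rot"],3),"F",np.round(s["force"],1),"open",round(s["opening"],4),"g",s["grip_force"])
if __name__=="__main__": go(*map(float,sys.argv[1:5]))
E
python3 go.py .566 .089 .36 1.150
```

```text
shift [-501.3 -272.4 -106.7] twist 94.07 t 1.1 pos [0.1885 0.5167 0.2533] [ 3.142 -0.     2.792] F [ 0.1 -0.4  0. ] open 0.0853 g 0.0
```

>>> {"op": "arm_command", "data": {
  "plan": [
    [1, [0, 0, -50], 0],
    [1, [-30, -16, -90], 8],
    [1, [-72, -39, -107], 16],
    [1, [-114, -62, -107], 24],
    [1, [-156, -85, -107], 32]
  ]
}}

```text
time_s: 1.6
eef_pos: [0.3068, 0.382, 0.3611]
eef_rot: [3.14, -0.0, 2.228]
force: [1.0, 0.4, -0.2]
opening: 0.0856
grip_force: 0.0
```

```bash
python3 go.py .566 .089 .36 1.150
```

```text
shift [-390.3   26.1    1.1] twist 61.78 t 1.6 pos [0.3068 0.382  0.3611] [ 3.14  -0.     2.228] F [ 1.   0.4 -0.2] open 0.0856 g 0.0
```

>>> {"op": "arm_command", "data": {
  "plan": [
    [1, [-45, 3, 0], 8],
    [1, [-90, 6, 0], 16],
    [1, [-135, 9, 0], 24],
    [1, [-180, 12, 0], 32],
    [1, [-225, 15, 0], 40]
  ]
}}

```text
time_s: 2.1
eef_pos: [0.4571, 0.2136, 0.3605]
eef_rot: [3.141, -0.0, 1.529]
force: [1.0, 0.7, -0.2]
opening: 0.0854
grip_force: 0.0
```

>>> {"op": "arm_command", "data": {
  "plan": [
    [1, [-30, 29, 0], 7],
    [1, [-60, 58, 0], 14],
    [1, [-90, 87, 0], 21.8],
    [1, [-119.5, 115, 0], 21.8],
    [1, [-119.5, 115, 0], 21.8]
  ]
}}

```text
time_s: 2.6
eef_pos: [0.5689, 0.0884, 0.3595]
eef_rot: [3.142, 0.001, 1.151]
force: [0.2, -0.3, -1.1]
opening: 0.0854
grip_force: 0.0
```

```bash
python3 go.py .566 .089 .271 1.150; python3 - <<'E'
from rig import eyes
import cv2
cv2.imwrite("pics/w1.png",eyes.read_camera("wrist")[:,:,::-1])
E
```

```text
shift [-0.5 -2.9 88.5] twist 0.05 t 2.6 pos [0.5689 0.0884 0.3595] [3.142e+00 1.000e-03 1.151e+00] F [ 0.2 -0.3 -1.1] open 0.0854 g 0.0
```

View pics/w1.png

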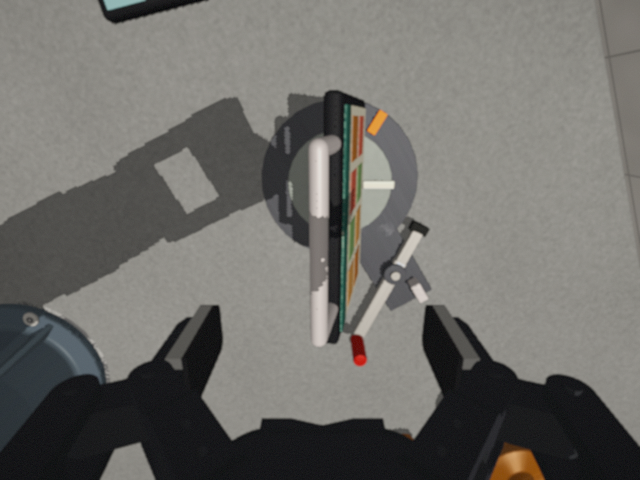

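The bar lies at column 319, vertical and centred between the fingers, so it is well aligned. Descending to grip it.

>>> {"op": "arm_command", "data": {
  "plan": [
    [1, [0, -2, 30], 0],
    [1, [0, -2, 60], 0],
    [1, [0, -2, 88], 0],
    [1, [0, -2, 88], 0],
    [0.5, [0, -2, 88], 0]
  ],
  "grip_force": 40
}}

```text
time_s: 3.15
eef_pos: [0.5649, 0.0931, 0.2733]
eef_rot: [3.141, -0.0, 1.155]
force: [0.5, 0.9, 1.4]
opening: 0.0733
grip_force: 0.0
```

>>> {"op": "arm_command", "data": {
  "plan": [
    [0.3, [0, 0, 0], 0],
    [0, [0, 0, 0], 0],
    [0, [0, 0, 0], 0],
    [0, [0, 0, 0], 0],
    [0, [0, 0, 0], 0]
  ]
}}

```text
time_s: 3.65
eef_pos: [0.5652, 0.0925, 0.2729]
eef_rot: [3.141, -0.001, 1.155]
force: [-0.1, 0.1, 3.5]
opening: 0.0104
grip_force: 39.0
```

```bash
python3 go.py .566 .089 .271 1.150; python3 - <<'E'
import numpy as np
# arc in tilt from .219 to .5236 (world dir -.4205), then swivel to .6058; commanded TCP waypoints
def bar(sw,t): h=-.15*np.sin(t)+.008*np.cos(t);return .5887+h*np.cos(sw),.0789+h*np.sin(sw),.12+.15*np.cos(t)+.008*np.sin(t)
p0=np.array(bar(-.4205,.219))
for t in np.linspace(.219,.5236,6): 
    d=np.array(bar(-.4205,t))-p0; print(np.round(1000*np.array([d@[np.cos(-.4205),np.sin(-.4205),0],-d[2]]),1))
# swivel calls: in tool axes at call start (y_tool=facing dir, x_tool = left of facing), rel angles
for a in np.radians(np.arange(0,40.1,6)):
    h=68.1; # centre is at +h along y_tool; bar rotates by +a CCW; in facing(f)/left(l): pos=-h*(cos a,sin a)
    print(np.round([np.degrees(a),-h*np.sin(a),h*(1-np.cos(a))],1))
E
```

```text
shift [-2.8  2.1  1.9] twist 0.26 t 3.65 pos [0.5652 0.0925 0.2729] [ 3.141e+00 -1.000e-03  1.155e+00] F [-0.1  0.1  3.5] open 0.0104 g 38.967297077178955
[ 0. -0.]
[-9.   1.8]
[-17.8   4.1]
[-26.5   7. ]
[-35.   10.4]
[-43.3  14.3]
[ 0. -0.  0.]
[ 6.  -7.1  0.4]
[ 12.  -14.2   1.5]
[ 18.  -21.    3.3]
[ 24.  -27.7   5.9]
[ 30.  -34.    9.1]
[ 36. -40.  13.]
```

>>> {"op": "arm_command", "data": {
  "plan": [
    [0, [0, -9, 1.8], 0],
    [0, [0, -17.8, 4.1], 0],
    [0, [0, -26.5, 7], 0],
    [0, [0, -35, 10.4], 0],
    [0, [0, -43.3, 14.3], 0]
  ]
}}

```text
time_s: 4.15
eef_pos: [0.5248, 0.1103, 0.258]
eef_rot: [3.14, -0.0, 1.155]
force: [0.2, 0.8, 8.0]
opening: 0.0103
grip_force: 40.2
```

>>> {"op": "arm_command", "data": {
  "plan": [
    [0, [0, 0, 0], 0],
    [0, [-3.6, 0.1, 0], -3],
    [0, [-7.1, 0.4, 0], -6],
    [0, [-10.7, 0.9, 0], -9],
    [0, [-14.2, 1.5, 0], -12]
  ]
}}

```text
time_s: 4.65
eef_pos: [0.5198, 0.0966, 0.2579]
eef_rot: [-3.138, 0.0, 1.366]
force: [-7.2, 2.2, 7.4]
opening: 0.0108
grip_force: 40.3
```

```bash
python3 go.py .5327 .0401 .2585 2.176; python3 - <<'E'
from rig import eyes
import cv2,numpy as np
a=eyes.read_camera("scene")[200:360,240:400,::-1]; cv2.imwrite("pics/s2.png",cv2.resize(a,None,fx=3.5,fy=3.5,interpolation=cv2.INTER_CUBIC))
E
```

```text
shift [-52.7  24.1  -0.6] twist -46.4 t 4.65 pos [0.5198 0.0966 0.2579] [-3.138  0.     1.366] F [-7.2  2.2  7.4] open 0.0108 g 40.312380194664
```

View pics/s2.png

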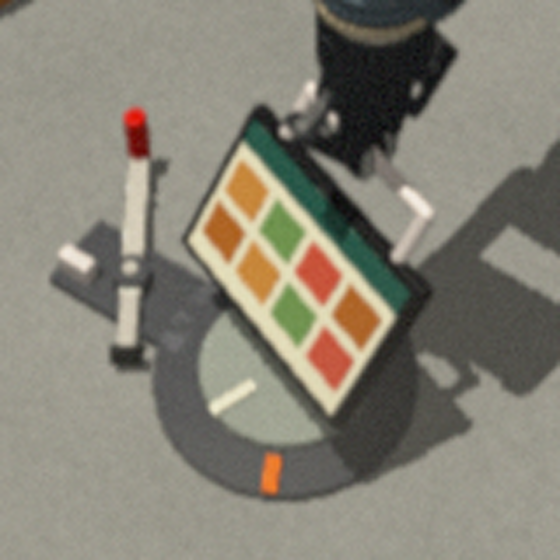

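The grip holds: the screen is leaning back and turning, with the pointer tip at crop (213,412) and the mark at (271,473). Continuing the arc.

>>> {"op": "arm_command", "data": {
  "plan": [
    [0, [-5.5, 0.2, 0], -4.6],
    [0, [-10.9, 0.9, 0], -9.2],
    [0, [-16.2, 2, 0], -13.8],
    [0, [-21.5, 3.5, 0], -18.4],
    [0, [-26.6, 5.4, 0], -23]
  ]
}}

```text
time_s: 5.2
eef_pos: [0.5195, 0.0688, 0.2585]
eef_rot: [-3.138, -0.0, 1.768]
force: [-9.8, -2.6, 14.5]
opening: 0.0107
grip_force: 41.5
```

>>> {"op": "arm_command", "data": {
  "plan": [
    [0, [-5.5, 0.2, 0], -4.6],
    [0, [-10.9, 0.9, 0], -9.2],
    [0, [-16.2, 2, 0], -13.8],
    [0, [-21.5, 3.5, 0], -18.4],
    [0, [-27, 5.6, 0], -23.4]
  ]
}}

```text
time_s: 5.7
eef_pos: [0.5307, 0.0427, 0.2593]
eef_rot: [-3.139, 0.0, 2.177]
force: [-9.6, -8.8, 19.4]
opening: 0.0104
grip_force: 42.1
```

>>> {"op": "arm_command", "data": {
  "plan": [
    [0, [0, 0, 0], 0],
    [0, [0, 0, 0], 0]
  ]
}}

```text
time_s: 5.9
eef_pos: [0.531, 0.0424, 0.2593]
eef_rot: [-3.139, 0.001, 2.174]
force: [-7.8, -10.6, 19.1]
opening: 0.0102
grip_force: 41.5
```

```bash
python3 go.py .5327 .0401 .2585 2.176; python3 - <<'E'
from rig import eyes
import cv2,numpy as np
a=eyes.read_camera("scene")[200:360,240:400,::-1]; b=eyes.read_camera("top")[155:275,225:395,::-1]
A=cv2.resize(a,(380,380),interpolation=cv2.INTER_CUBIC);B=cv2.resize(b,(408,288),interpolation=cv2.INTER_CUBIC)
o=np.zeros((380,790,3),np.uint8);o[:,:380]=A;o[:288,382:790]=B;cv2.imwrite("pics/s3.png",o)
E
```

```text
shift [-2.8  0.1  0.9] twist -0.14 t 5.9 pos [0.531  0.0424 0.2593] [-3.139e+00  1.000e-03  2.174e+00] F [ -7.8 -10.6  19.1] open 0.0102 g 41.51910603046417
```

View pics/s3.png

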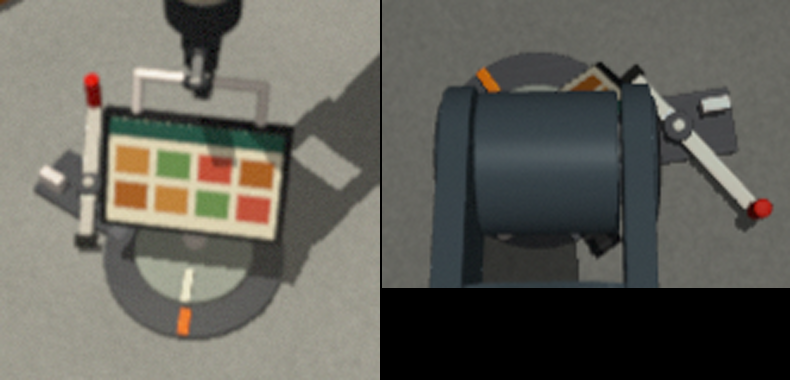

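The pointer, at (188,270)–(187,300), lines up with the mark at (184,320). The leftover force is purely radial. I'll release and back off upwards.

>>> {"op": "arm_command", "data": {
  "plan": [
    [0.3, [0, 0, 0], 0],
    [0.6, [0, 0, 0], 0],
    [1, [0, 0, 0], 0],
    [1, [0, 0, 0], 0],
    [1, [0, 0, 0], 0]
  ]
}}

```text
time_s: 6.5
eef_pos: [0.5314, 0.044, 0.2577]
eef_rot: [-3.141, -0.0, 2.174]
force: [-0.1, -0.1, -1.1]
opening: 0.0813
grip_force: 0.0
```

>>> {"op": "arm_command", "data": {
  "plan": [
    [1, [0, 0, -30], 0],
    [1, [0, 0, -70], 0],
    [1, [-45, 0, -110], 0],
    [1, [-90, 0, -110], 0],
    [1, [-135, 0, -110], 0]
  ]
}}

```text
time_s: 7.0
eef_pos: [0.6092, -0.0686, 0.37]
eef_rot: [3.139, 0.002, 2.175]
force: [0.2, -0.1, 0.6]
opening: 0.0858
grip_force: 0.0
```

```bash
python3 go.py .5201 -.1494 .2 2.176; python3 - <<'E'
from rig import eyes
import cv2,numpy as np
a=eyes.read_camera("scene")[225:355,245:375,::-1]; b=eyes.read_camera("top")[165:270,225:395,::-1]
cv2.imwrite("pics/scene4.png",eyes.read_camera("scene")[:,:,::-1]);cv2.imwrite("pics/top4.png",eyes.read_camera("top")[:,:,::-1])
A=cv2.resize(a,(390,390),interpolation=cv2.INTER_CUBIC);B=cv2.resize(b,(408,252),interpolation=cv2.INTER_CUBIC)
o=np.zeros((390,800,3),np.uint8);o[:,:390]=A;o[:252,392:800]=B;cv2.imwrite("pics/s4.png",o)
E
```

```text
shift [ -15.5 -119.7  169.8] twist -0.06 t 7.0 pos [ 0.6092 -0.0686  0.37  ] [3.139e+00 2.000e-03 2.175e+00] F [ 0.2 -0.1  0.6] open 0.0858 g 0.0
```

View pics/s4.png

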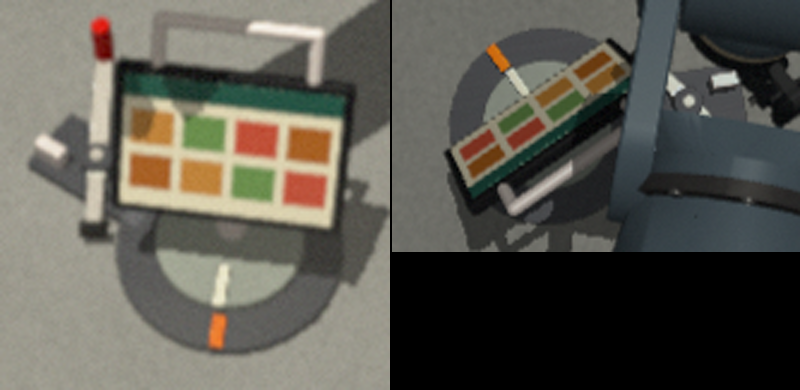

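The pointer, with its tip at (218,305) in the scene crop, lines up with the mark at (217,332). The bar ends are at (157,18) and (322,34). Fitting swivel and tilt.

```bash
python3 - <<'E'
from fit import *
b=np.array([0.5887,0.0789,0.1404,0.4654,0,0,0.9842])
obs=[("scene","tip",245+218/3,225+305/3),("scene","bar",245+239/3,225+26/3),("top","tip",225+117/2.4,165+68/2.4),("scene","bardir",165,16),("top","bardir",62,-39)]
def r(p):
    q=b.copy();q[4:6]=p;d=pts(q);o=[]
    for n,k,u,v in obs:
        if k=="bardir":
            w=proj(n,d["barR"])-proj(n,d["barL"]);w/=np.linalg.norm(w);g=np.array([u,v])/np.hypot(u,v);o.append(40*(w[0]*g[1]-w[1]*g[0]))
        else:o+=list(proj(n,d[k])-[u,v])
    return np.array(o)
s=least_squares(r,[.46,.52]);print(s.x,np.round(r(s.x),1))
E
python3 go.py .5201 -.1494 .2 2.39
```

```text
[0.42973092 0.53684265] [-0.6  0.2  0.3  0.1  0.   1.   1.1  1.1]
shift [ -17.6 -118.6  167.3] twist -12.45 t 7.2 pos [ 0.6081 -0.0678  0.3672] [-3.141e+00 -1.000e-03  2.173e+00] F [-1.   0.2 -0.1] open 0.0856 g 0.0
```

```bash
cat > ang.py <<'E'
import cv2,sys
from fit import *
def back(n,u,v,z):
    c=C[n];f=240/np.tan(np.radians(c["vfov"]/2));R=np.array(c["R"]);o=-R.T@np.array(c["t"]);d=R.T@[(u-c["cx"])/f,(v-c["cy"])/f,1];return (o+d*(z-o[2])/d[2])[:2]
def ang(n,im):
    im=im.astype(int);v,u=np.mgrid[:480,:640];r,g,b=im[...,0],im[...,1],im[...,2]
    def cen(m,k,z,lo,hi):
        cx,cy=proj(n,np.array([*( .5887+k*np.cos(.6058),.0789+k*np.sin(.6058)),z]))
        m=m&(np.hypot(u-cx,v-cy)<hi);w=m.astype(float);p=back(n,(u*w).sum()/w.sum(),(v*w).sum()/w.sum(),z)-[.5887,.0789];return int(m.sum()),round(np.arctan2(p[1],p[0])-.1404,4),round(np.hypot(*p),4)
    print(n,"mark",cen((r>180)&(b<80)&(g<150),.089,.018,0,14),"ptr",cen((r>195)&(g>190)&(b>160),.058,.025,0,9))
if __name__=="__main__":
    for n in("scene","top"): ang(n,cv2.imread(f"pics/{n}{sys.argv[1]}.png")[:,:,::-1])
E
python3 ang.py 4; python3 ang.py 0
```

```text
scene mark (46, np.float64(0.4625), np.float64(0.0894)) ptr (43, np.float64(0.4237), np.float64(0.0499))
top mark (38, np.float64(0.4563), np.float64(0.091)) ptr (26, np.float64(0.417), np.float64(0.0557))
scene mark (40, np.float64(0.4619), np.float64(0.0892)) ptr (0, np.float64(nan), np.float64(nan))
top mark (9, np.float64(0.4431), np.float64(0.0863)) ptr (0, np.float64(nan), np.float64(nan))ang.py:9: RuntimeWarning: invalid value encountered in scalar divide
  m=m&(np.hypot(u-cx,v-cy)<hi);w=m.astype(float);p=back(n,(u*w).sum()/w.sum(),(v*w).sum()/w.sum(),z)-[.5887,.0789];return int(m.sum()),round(np.arctan2(p[1],p[0])-.1404,4),round(np.hypot(*p),4)
```

Tilt is about 0.537 rad. The pointer is about 0.039 rad short of the mark, seen the same in both cameras, and that is within tolerance. Now the lock handle.

```bash
python3 go.py .5201 -.1494 .2 1.571
```

```text
shift [ -17.6 -118.6  167.3] twist 34.47 t 7.2 pos [ 0.6081 -0.0678  0.3672] [-3.141e+00 -1.000e-03  2.173e+00] F [-1.   0.2 -0.1] open 0.0856 g 0.0
```

>>> {"op": "arm_command", "data": {
  "plan": [
    [1, [-6, -40, 0], 8],
    [1, [-12, -80, 0], 16],
    [1, [-17.6, -118.6, 10], 24],
    [1, [-17.6, -118.6, 50], 32],
    [1, [-17.6, -118.6, 95], 34.5]
  ]
}}

```text
time_s: 7.7
eef_pos: [0.5199, -0.1487, 0.2736]
eef_rot: [3.138, 0.001, 1.566]
force: [1.1, -0.2, 0.1]
opening: 0.0852
grip_force: 0.0
```

>>> {"op": "arm_command", "data": {
  "plan": [
    [1, [0, 0, 40], 0],
    [1, [0, 0, 72], 0],
    [1, [0, 0, 72], 0]
  ]
}}

```text
time_s: 8.0
eef_pos: [0.5182, -0.1472, 0.1977]
eef_rot: [-3.135, -0.003, 1.573]
force: [-0.4, 0.0, 0.7]
opening: 0.0855
grip_force: 0.0
```

```bash
python3 go.py .5201 -.1494 .062 1.571; python3 - <<'E'
from rig import eyes
import cv2
cv2.imwrite("pics/w5.png",eyes.read_camera("wrist")[:,:,::-1])
E
```

```text
shift [ -2.5   2.7 135.7] twist 0.11 t 8.0 pos [ 0.5182 -0.1472  0.1977] [-3.135e+00 -3.000e-03  1.573e+00] F [-0.4  0.   0.7] open 0.0855 g 0.0
```

View pics/w5.png

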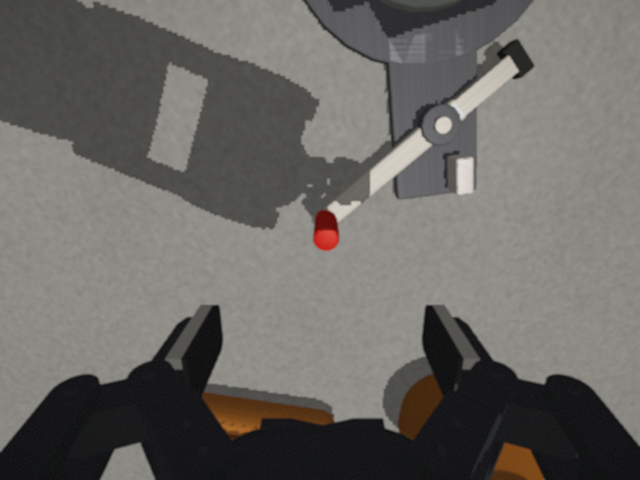

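The handle is at (326,235), centred between the fingers. Descending to grip it.

>>> {"op": "arm_command", "data": {
  "plan": [
    [1, [-2, 2, 45], 0],
    [1, [-2, 2, 90], 0],
    [1, [-2, 2, 135], 0],
    [1, [-2, 2, 135], 0],
    [0.5, [-2, 2, 135], 0]
  ]
}}

```text
time_s: 8.55
eef_pos: [0.5236, -0.1512, 0.0683]
eef_rot: [3.14, 0.001, 1.572]
force: [0.1, -0.3, 0.1]
opening: 0.073
grip_force: 0.0
```

>>> {"op": "arm_command", "data": {
  "plan": [
    [0.3, [0, 0, 0], 0],
    [0, [0, 0, 0], 0],
    [0, [0, 0, 0], 0],
    [0, [0, 0, 0], 0]
  ]
}}

```text
time_s: 8.95
eef_pos: [0.5224, -0.1515, 0.0672]
eef_rot: [3.141, 0.001, 1.572]
force: [-5.5, -3.6, 8.8]
opening: 0.0188
grip_force: 38.7
```

```bash
python3 go.py .5201 -.1494 .062 1.571
```

```text
shift [ 2.1 -2.3  5.2] twist 0.07 t 8.95 pos [ 0.5224 -0.1515  0.0672] [3.141e+00 1.000e-03 1.572e+00] F [-5.5 -3.6  8.8] open 0.0188 g 38.704156279563904
```

>>> {"op": "arm_command", "data": {
  "plan": [
    [0, [-8.5, 9, 0], 0],
    [0, [-16.5, 18, 0], 0],
    [0, [-23.5, 28, 0], 0],
    [0, [-28.8, 38.5, 0], 0],
    [0, [-33.5, 49.5, 0], 0]
  ]
}}

```text
time_s: 9.45
eef_pos: [0.5715, -0.1863, 0.067]
eef_rot: [-3.14, 0.002, 1.573]
force: [-10.0, -10.9, 6.1]
opening: 0.019
grip_force: 39.6
```

>>> {"op": "arm_command", "data": {
  "plan": [
    [0, [-3.3, 11.6, 0], 0],
    [0, [-5.5, 23, 0], 0],
    [0, [-6.6, 34, 0], 0],
    [0, [-6.6, 45, 0], 0],
    [0, [-6.2, 51, 0], 0]
  ]
}}

```text
time_s: 9.95
eef_pos: [0.6233, -0.1917, 0.0668]
eef_rot: [-3.141, 0.002, 1.572]
force: [-2.7, -2.0, 4.9]
opening: 0.0192
grip_force: 40.0
```

```bash
python3 go.py .6265 -.1885 .067 1.571
```

```text
shift [ 3.2  3.2 -0.2] twist 0.08 t 9.95 pos [ 0.6233 -0.1917  0.0668] [-3.141e+00  2.000e-03  1.572e+00] F [-2.7 -2.   4.9] open 0.0192 g 40.04392683506012
```

Pressing onto the stop gently.

>>> {"op": "arm_command", "data": {
  "plan": [
    [0, [0.5, 2, 0], 0],
    [0, [0.8, 4, 0], 0],
    [0, [1, 6, 0], 0],
    [0, [1, 6, 0], 0]
  ]
}}

```text
time_s: 10.35
eef_pos: [0.627, -0.1909, 0.0667]
eef_rot: [-3.137, 0.001, 1.572]
force: [-15.9, -7.3, 10.4]
opening: 0.019
grip_force: 40.7
```

>>> {"op": "arm_command", "data": {
  "plan": [
    [0, [0, 2, 0], 0],
    [0, [0, 3, 0], 0],
    [0, [0, 3, 0], 0]
  ]
}}

```text
time_s: 10.65
eef_pos: [0.6274, -0.1908, 0.0665]
eef_rot: [-3.13, -0.0, 1.572]
force: [-32.2, -8.2, 20.5]
opening: 0.0187
grip_force: 42.7
```

It is firmly on the stop: 32 N for 0.4 mm of travel. I'll unload, release and lift straight up.

>>> {"op": "arm_command", "data": {
  "plan": [
    [0, [0, -3, 0], 0],
    [0.4, [0, -3, 0], 0],
    [1, [0, -3, 0], 0],
    [1, [0, -3, 0], 0],
    [1, [0, -3, 0], 0]
  ]
}}

```text
time_s: 11.15
eef_pos: [0.6292, -0.1895, 0.066]
eef_rot: [3.141, -0.0, 1.572]
force: [0.1, 0.7, -0.1]
opening: 0.0758
grip_force: 0.0
```

>>> {"op": "arm_command", "data": {
  "plan": [
    [1, [0, 0, -40], 0],
    [1, [0, 0, -85], 0],
    [1, [-40, 0, -130], 0],
    [1, [-85, -20, -160], 0],
    [1, [-120, -50, -160], 0]
  ]
}}

```text
time_s: 11.65
eef_pos: [0.5866, -0.3027, 0.2281]
eef_rot: [3.136, 0.003, 1.574]
force: [-0.0, -1.7, -1.6]
opening: 0.0854
grip_force: 0.0
```

>>> {"op": "arm_command", "data": {
  "plan": [
    [1, [-25, -45, 0], 0],
    [1, [-25, -90, 0], 0],
    [1, [-25, -90, 0], 0]
  ]
}}

```text
time_s: 11.95
eef_pos: [0.4906, -0.3267, 0.2238]
eef_rot: [-3.139, -0.002, 1.569]
force: [1.2, -0.1, -0.3]
opening: 0.0852
grip_force: 0.0
```

```bash
python3 go.py .6265 -.1885 .067 1.571; python3 - <<'E'
from rig import eyes
import cv2,numpy as np
for n in("scene","top"): cv2.imwrite(f"pics/{n}6.png",eyes.read_camera(n)[:,:,::-1])
a=cv2.imread("pics/scene6.png")[225:355,245:375];b=cv2.imread("pics/top6.png")[165:270,225:395]
o=np.zeros((390,800,3),np.uint8);o[:,:390]=cv2.resize(a,(390,390),interpolation=cv2.INTER_CUBIC);o[:252,392:]=cv2.resize(b,(408,252),interpolation=cv2.INTER_CUBIC);cv2.imwrite("pics/s6.png",o)
E
python3 ang.py 6
```

```text
shift [138.2 136.1 156.7] twist -0.13 t 11.95 pos [ 0.4906 -0.3267  0.2238] [-3.139e+00 -2.000e-03  1.569e+00] F [ 1.2 -0.1 -0.3] open 0.0852 g 0.0
scene mark (44, np.float64(0.4641), np.float64(0.0891)) ptr (40, np.float64(0.4246), np.float64(0.0488))
top mark (38, np.float64(0.4563), np.float64(0.091)) ptr (26, np.float64(0.417), np.float64(0.0557))
```

View pics/s6.png

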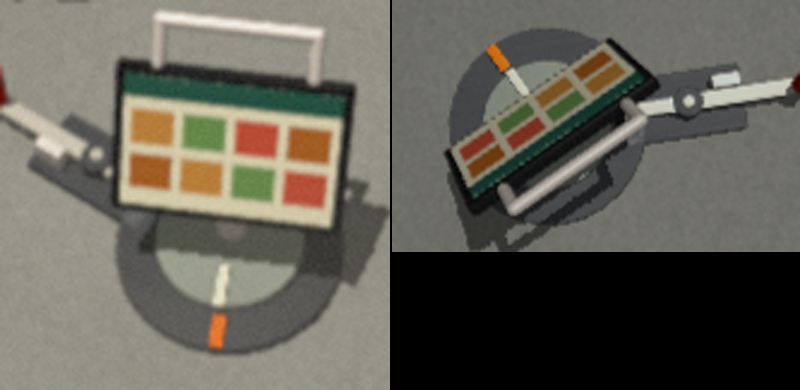

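The screen is unchanged, the pointer is 0.04 rad from the mark, and the bar is home along the tongue against the stop block. Handing in.

```bash
python3 -c "
from rig import job
print(job.hand_in())"
```

```text
the job is handed in; nothing more can be done
None
```

I handed the job in at about 12 s of the 46 s allowed, but no verdict came back: the pointer measured about 0.04 rad from the mark (limit 0.08), the screen leaned about 31°, the locking bar was home against its stop, and the arm never went near the jar, loaf or card reader.

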